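Fit a snap ring over an axle and hold it spread at the groove

TASK

Grip the snap-ring pliers by their red handles, slide them straight up out of the slotted holder and, with the handles fully squeezed so that the snap ring is spread, pass the ring down over the end of the axle until it is centred and level with the groove just above the pulley. Finish while holding the pliers there upright and squeezed, the ring spread and clear of axle and pulley: do not put them down or let go. Leave the jar, the reel and the cutters where they are.

Things in the scene. Friction and masses are not known exactly. Their poses are not given: they have to be found in the camera images.
- ring_centre (a point): centre of the snap ring, a level split steel ring, two half arcs 3 mm thick, 35 mm outside, at the foot of the upright pliers (their lowest part). Relaxed, the arcs stand 15 mm apart: too tight for the axle; fully squeezed 27 mm, about 3 mm free all round it. Axes: z up, y the line along which the handles close, x from back plate to ring. Fixed to the back plate: mid-ring at any spread
- handles (a point): midway between the two red handles, at the height to grip them from above, closing along y (axes as ring_centre). 84.5 mm above ring_centre and 20 mm behind it (-x). Handles 14 mm wide in x, from 20 mm below to 25 mm above this point; outside width here about 47 mm relaxed (54 mm at the top), 36 mm when fully squeezed, then parallel
- pliers: snap-ring pliers, 111 mm tall, about 0.17 kg, centre of mass near the back plate. Origin in the back plate's plane, level with the ring's underside; ring_centre at (26, 0, 1.5) mm, handles at (6, 0, 86) mm. The steel back plate (64 wide, 4 thick, z 10 to 50 mm; a block behind it reaches to x -18) stands 34 mm deep in the holder's slots: 40 mm straight up frees it
- lever_left (a joint): angle of the left handle, rad: 0 relaxed, 0.138 fully squeezed against its stop (ring fully spread). Sprung shut; full squeeze takes about 5 N at the handles, so grip with 15 to 30 N. The right handle moves with it
- holder: grey plastic slotted holder, fixed to the bench, base 90 x 100 x 8 mm, two slotted posts up to 60 mm high that take the side edges of the pliers' back plate; origin on the bench midway between the posts, slots run straight up, y from post to post (posts y 25 to 42 mm either side)
- groove (a point): middle of the groove on the upright axle's axis, 68.5 mm above the bench: ring_centre must come here. The dark groove is 7 mm high, 14 mm diameter; above it the steel axle, 18 mm diameter, ends 18.5 mm above this point; the top face of the aluminium pulley (58 mm diameter) lies 3.5 mm below this point, 2 mm under the ring's underside when right
- axle_unit: blue gear unit with pulley and upright axle stub, fixed to the bench, base 100 x 90 mm, total height 87 mm; origin on the bench under the axle. The ring may be brought to the axle at any yaw
- flux_jar: bystander: small jar with a green lid, 42 mm diameter, 37 mm high; origin at its underside
- solder_reel: bystander: blue spool, 52 mm diameter, 38 mm high; origin at its underside
- side_cutters: bystander: side cutters with red handles lying flat, 41 x 119 x 13 mm; origin at the underside
Things that resemble listed ones, but are neither listed nor needed, are in the scene too. What is shaped like the pliers but pink or yellow is not meant. Leave any green look-alike of the axle_unit alone.

How it is judged:
By the outcome, as a careful person would: the job done as asked, in the order asked, and still so for the second after the job is handed in, while the arm keeps its last pose, push and grip.
It also fails if it takes over 42 s, if anything falls off the work surface, if the arm or the gripper's body presses on something with over 40 N, if the wrist force passes 120 N, or if a joint passes its speed limit or range.

ROBOT

A 6-joint arm with a two-finger parallel gripper is mounted at the origin on a cart in front of the work surface, level with it; the furniture and walls round the work are solid. World frame = base frame: x ahead of the robot, y to its left, z up, the work surface at z = 0. Lengths are in mm, angles in rad, forces in N, time in s.
With the tool pointing down it reaches from about 250 to 850 mm from the base axis. Payload 12.5 kg.
Tool frame: the origin (TCP) lies midway between the tips of the shut fingers; the grasp point (between the pads) lies behind it (manip.grip_depth is the z of the grasp point in the tool frame, in mm); z points along the fingers, y is the line along which they close (so a half turn about z gives the same grasp; the last joint's range is limited). The gripper opens to 93 mm and grips with 3 to 60 N. Pads are 15 mm wide; open, the fingers measure 128 mm over their backs; the gripper's body (75 mm by 188 mm) begins 65 mm behind the grasp point.
Start: joints at [-1.431, 0.351, 1.652, -0, 1.139, -0.085], TCP at [122.622, -536.142, 183.233] pointing down, gripper open.
Joint ranges: [-2.75, 2.75], [-0.79, 2.1], [0.01, 2.65], [-1.57, 4.71], [0.07, 3.14], [-2.87, 2.87]. Speed limits (rad/s): [2.22, 2.22, 2.79, 3.14, 3.14, 3.14].

INTERFACE

Orientations are given as a rotation vector (axis times angle).
In Python, from plant import manip gives the robot as it stands.
- The arm moves only by the shell command python3 -m inch 'ROWS' [FORCE]. ROWS is JSON, a list of rows, each a list of 5 numbers: the closure, from -1 (fully open) to 1 (shut), so that 0 is half open, then the shift along the tool's x, y, z in cm, then the turn about the tool's z in rad. A call has 1 to 10 rows; each row is the pose to reach, as a shift and turn from the pose commanded when the call began, along the tool's axes at that moment; what a row does not reach only later rows make up. A row lasts 1/8 s, in which the tool goes at most 62.5 mm and 10.7 degrees, less where a joint would pass 70% of its speed; a pose out of reach is approached as far as the arm can. A call with a gripper value outside its range is refused whole. The fingers move at their own pace and stop on an object; FORCE is the grip in N (left out, the last holds). Time passes only in rows, so rows that repeat a pose let the fingers close. It gives the time, the measured TCP pose, the force, the opening and the grip force at its end, in the units of the state.
- manip.state(): the state, without advancing time (a new reading comes with each control period).
- manip.read_camera(name): name is "side" or "top"; returns a dict with "img" (480x640x3 uint8, red, green, blue), "fovy" (degrees; the focal length in pixels is half the picture's height over the tangent of half this angle, whatever the lens; pixels are square), "cx", "cy" (the principal point, pixels), "D" ([k1, k2, p1, p2, k3] as OpenCV has them; the pictures are not rectified), "origin" and "orientation" of the camera in the world. Camera axes: x right, y up, looking along -z (the intrinsics and any distortion apply to the point x, -y, -z); pixel columns grow to the right and rows downward; lengths in mm; the calibration is good to about 2 mm. A picture is of the moment at which its call begins. There is no depth.
- manip.job_done(): hands the job in; it is judged then, once.
The state is a dict: "clock": time; "joints": joint angles; "qvel": joint speeds; "joint_torque": joint torques, N m; "tool_pos": TCP position; "tool_rot": TCP orientation; "ft_force": force on the tool from outside, world axes, zero at the start; "wrist_torque": the same for the moment, N m; "width": finger opening in mm; "grip_force": force on a finger pad.
Only numpy, scipy, OpenCV 4.12 (cv2) and the standard library are available. Lean on these libraries where they do the work, as an engineer would, in place of code of your own. Each camera call takes 0.05 s, during which the arm holds its last target. There are 200 camera calls.

## Working session

There is one attempt and no reset: what is moved stays moved. The work goes in short steps, Python scripts to look and compute and a shell command to move; the robot and the scene stay as the last step left them, time stands still between calls to the robot, and variables do not carry over. Pictures are saved under pics/ and viewed, at most 10 in all, crops included, and the job is handed in when it is done.

```bash
ls; mkdir -p pics
python3 - <<'E'
from plant import manip
import cv2
print(manip.grip_depth, manip.state())
for n in("side","top"):
    c=manip.read_camera(n); cv2.imwrite(f"pics/{n}0.png",c["img"][:,:,::-1])
    print(n,{k:v for k,v in c.items() if k!="img"})
E
```

```text
pics
-18.8 {'clock': 0.0, 'joints': array([-1.43057614e+00,  3.51219960e-01,  1.65244093e+00,  3.96644218e-06,
        1.13910427e+00, -8.45934187e-02]), 'qvel': array([ 9.66924399e-04,  5.64066501e-04,  2.56624382e-04,  3.18220483e-05,
       -6.96263995e-04, -3.51122943e-04]), 'joint_torque': array([-1.71946340e-04, -4.97327685e+01, -2.85257971e+01,  6.98439823e-02,
        2.56801309e-02, -8.64517119e-05]), 'tool_pos': array([ 122.58264378, -535.75976422,  182.70397095]), 'tool_rot': array([-3.12060162e+00, -3.52259120e-01,  4.55469759e-05]), 'ft_force': array([ 0.8783807 , -0.26853718,  0.33085497]), 'wrist_torque': array([-0.0314968 , -0.02498166, -0.03852321]), 'grip_force': 0.0, 'width': 92.71482306707001}
side {'fovy': 43.66166075611509, 'cx': 322.9947050054265, 'cy': 242.39594337581119, 'D': array([-0.01883401,  0.        ,  0.        ,  0.        ,  0.        ]), 'origin': array([ 272.24514972, -967.02956083,  796.47675324]), 'orientation': array([ 0.95865714, -0.1413249 , -0.29113534])}
top {'fovy': 51.77819873331284, 'cx': 331.99576149199135, 'cy': 243.12443308245784, 'D': array([-0.06146623,  0.        ,  0.        ,  0.        ,  0.        ]), 'origin': array([ 301.04275277,    7.16616478, 1289.23813117]), 'orientation': array([ 0.16891482, -0.16124322, -1.52312027])}
```

View pics/side0.png

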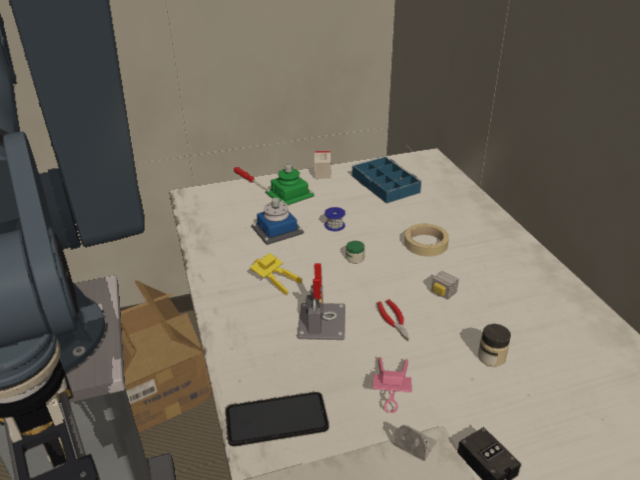

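View pics/top0.png

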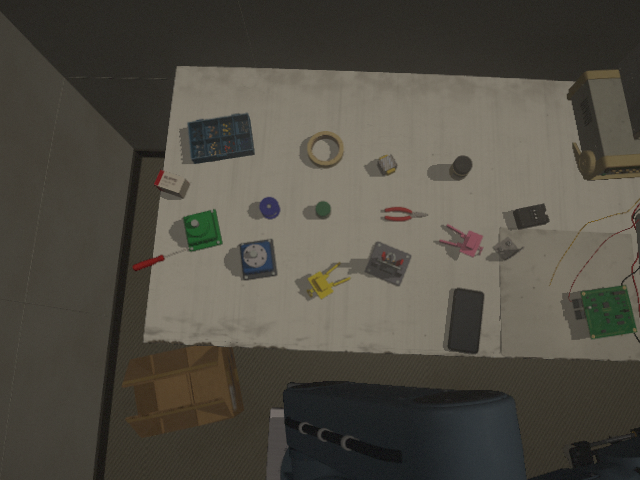

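The pliers (red, in the grey holder) are at about (318,285) in side and (388,262) in top. The blue axle unit is at (277,215) in side and (257,257) in top. The yellow and pink pliers and the green unit are decoys.

```bash
cat > h.py <<'E'
import numpy as np, cv2
from scipy.spatial.transform import Rotation as R
from plant import manip
class Cam:
    def __init__(s,name):
        c=manip.read_camera(name); s.img=c["img"]; f=240/np.tan(np.radians(c["fovy"])/2)
        s.K=np.array([[f,0,c["cx"]],[0,f,c["cy"]],[0,0,1]]); s.D=np.array(c["D"]); s.o=np.array(c["origin"])
        s.R=R.from_rotvec(c["orientation"]).as_matrix()@np.diag([1,-1,-1])
    def ray(s,p):
        q=cv2.undistortPoints(np.array(p,float).reshape(-1,1,2),s.K,s.D)[:,0]
        return np.c_[q,np.ones(len(q))]@s.R.T
    def plane(s,p,z):
        d=s.ray(p); return s.o+d*((z-s.o[2])/d[:,2])[:,None]
    def proj(s,P):
        P=np.array(P,float).reshape(-1,3); 
        return cv2.projectPoints((P-s.o)@s.R,np.zeros(3),np.zeros(3),s.K,s.D)[0][:,0]
def tri(c1,p1,c2,p2):
    A=np.zeros((3,3));b=np.zeros(3);L=[]
    for c,p in((c1,p1),(c2,p2)):
        d=c.ray(p)[0];d/=np.linalg.norm(d);M=np.eye(3)-np.outer(d,d);A+=M;b+=M@c.o;L.append((M,c.o))
    X=np.linalg.solve(A,b); return X,[np.linalg.norm(M@(X-o)) for M,o in L]
def crop(img,x,y,w,h,k): return cv2.resize(img[y:y+h,x:x+w],None,fx=k,fy=k,interpolation=cv2.INTER_CUBIC)
E
python3 - <<'E'
from h import *
s=Cam("side");t=Cam("top")
a=np.vstack([np.hstack([crop(s.img,290,258,66,50*1+34,6)[:300*2-204*0][:,:396]]) ])
A=crop(s.img,290,258,66,84,6)        #396x504
B=crop(t.img,360,236,66,50,6)        #396x300
C=crop(t.img,232,236,50,50,4)
E=crop(s.img,245,190,66,50,4)
out=np.zeros((600,800,3),np.uint8)
out[:504,:396]=A; out[:300,400:796]=B; out[300:500,400:600]=C; out[300:500,600:800][:, :200]=E[:200,:200]
cv2.imwrite("pics/z1.png",out[:,:,::-1])
# base-plane colours
for n,c,b,lo,hi in(("blue top",t,(225,225,60,65),(100,90,40),(125,255,255)),):
    x,y,w,h=b;m=cv2.inRange(cv2.cvtColor(c.img[y:y+h,x:x+w],cv2.COLOR_RGB2HSV),lo,hi)
    p=np.argwhere(m)[:,::-1]+[x,y];print(n,cv2.minAreaRect(p.astype(np.float32)))
E
```

```text
blue top ((256.20001220703125, 257.10003662109375), (28.031848907470703, 28.403953552246094), 82.87498474121094)
```

View pics/z1.png

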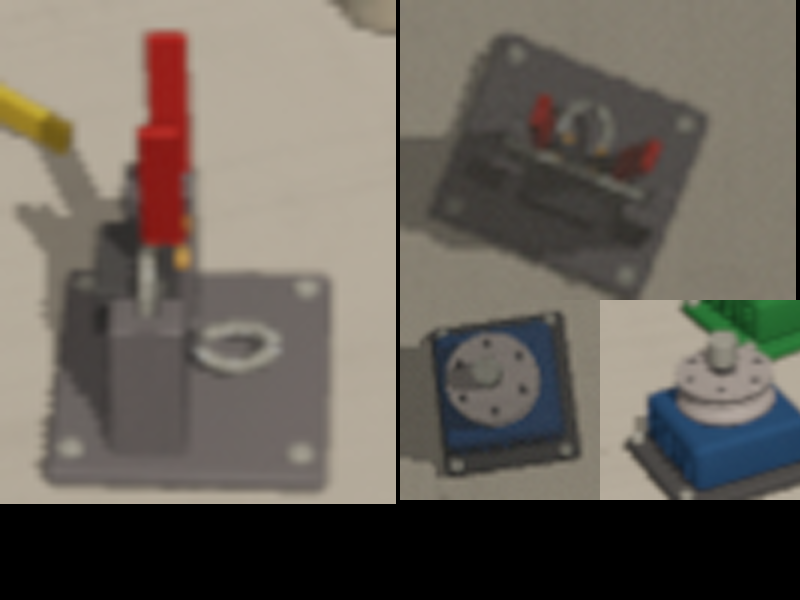

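The crop shows the ring open in front of the plate (+x, toward the image's upper right in top), with the handles above the plate. The axle top is near (276,199) in side and (254,254) in top.

Run:
```python
from h import *
s=Cam("side");t=Cam("top")
B=lambda u,v:((u-400+.5)/6-.5+360,(v+.5)/6-.5+236)
A=lambda u,v:((u+.5)/6-.5+290,(v+.5)/6-.5+258)
C=lambda u,v:((u-400+.5)/4-.5+232,(v-300+.5)/4-.5+236)
E=lambda u,v:((u-600+.5)/4-.5+245,(v-300+.5)/4-.5+190)
c=t.plane([B(500,33),B(708,120),B(636,300),B(432,215)],8)
print("base top",c.round(1),c.mean(0).round(1))
for i in range(4):
    d=c[(i+1)%4]-c[i];print(np.hypot(*d[:2]).round(1),np.degrees(np.arctan2(d[1],d[0])).round(1))
cs=s.plane([A(78,273),A(330,275),A(326,485),A(48,482)],8);print("side base",cs.round(1),cs.mean(0).round(1))
for i in range(4):
    d=cs[(i+1)%4]-cs[i];print(np.hypot(*d[:2]).round(1),np.degrees(np.arctan2(d[1],d[0])).round(1))
print("ring top",t.plane([B(586,128)],17.5),"side",s.plane([A(238,347)],17.5))
# red masks
for c_,(x,y,w,h),n in((t,(360,236,66,50),"top"),(s,(305,255,30,60),"side")):
    hsv=cv2.cvtColor(c_.img[y:y+h,x:x+w],cv2.COLOR_RGB2HSV)
    m=cv2.inRange(hsv,(0,150,60),(8,255,255))|cv2.inRange(hsv,(172,150,60),(180,255,255))
    k,l,st,ce=cv2.connectedComponentsWithStats(m)
    for i in range(1,k):
        if st[i,4]>5: print(n,st[i],ce[i]+[x,y], c_.plane([ce[i]+[x,y]],115).round(1))
print("axle top",t.plane([C(488,373)],87),s.plane([E(723,338)],87))
print("pulley",t.plane([C(493,378)],65),s.plane([E(726,372)],65))
# disc mask in top: pulley
print("blue box", t.plane([(256.2,257.1)],40))
```

```text
base top [[ 586.3  -97.8    8. ]
 [ 550.9 -190.3    8. ]
 [ 470.  -159.7    8. ]
 [ 503.7  -70.     8. ]] [ 527.7 -129.5    8. ]
99.0 -110.9
86.5 159.3
95.8 69.4
87.1 -18.6
side base [[ 508.7  -72.2    8. ]
 [ 588.8 -100.     8. ]
 [ 553.9 -194.5    8. ]
 [ 471.7 -165.8    8. ]] [ 530.8 -133.1    8. ]
84.7 -19.2
100.7 -110.2
87.1 160.7
100.6 68.4
ring top [[ 543.28416423 -135.55126383   17.5       ]] side [[ 544.76715821 -134.69223342   17.5       ]]
top [23 17  2  3  6] [383.5 254. ] [[ 531.2 -107.3  115. ]]
side [  8   9   8  35 239] [316.86192469 281.80753138] [[ 518.  -144.7  115. ]]
axle top [[523.62653539 211.5092825   87.        ]] [[528.56164585 214.40315645  87.        ]]
pulley [[524.62833605 211.84874525  65.        ]] [[528.63609651 212.41988495  65.        ]]
blue box [[524.17930833 212.23136239  40.        ]]
```

```bash
python3 -m inch '[[-1,48.3,-30.8,0,0.575],[-1,48.3,-30.8,0,0.575],[-1,48.3,-30.8,0,0.575],[-1,48.3,-30.8,0,0.575],[-1,48.3,-30.8,0,0.575],[-1,48.3,-30.8,0,0.575],[-1,48.3,-30.8,0,0.575],[-1,48.3,-30.8,0,0.575],[-1,48.3,-30.8,0,0.575],[-1,48.3,-30.8,0,0.575]]' 20
python3 - <<'E'
from h import *
for k in range(1):
    s=Cam("side");t=Cam("top")
out=np.zeros((420,800,3),np.uint8)
A=crop(s.img,260,200,100,105,4);out[:420,:400]=A
B=crop(t.img,335,210,100,105,4);out[:420,400:]=B
cv2.imwrite("pics/z2.png",out[:,:,::-1]); print(manip.state())
E
```

```text
clock: 1.55
tool_pos: [526.4, -125.7, 183.1]
tool_rot: [-3.094, 0.543, -0.0]
ft_force: [-0.3, -0.3, -0.7]
width: 93.0
grip_force: 0.0
{'clock': 1.65, 'joints': array([-3.22304060e-01,  3.34573597e-01,  1.67557254e+00,  2.66983814e-04,
        1.13153249e+00,  1.59580462e+00]), 'qvel': array([-5.38271672e-02, -2.19876979e-02,  3.40632307e-02, -1.25429395e-02,
       -5.98510407e-05, -3.96528291e-02]), 'joint_torque': array([  2.36197025, -47.9386282 , -29.4534713 ,   0.15786277,
        -0.06348194,   0.46717415]), 'tool_pos': array([ 525.89992036, -126.51938106,  182.96905252]), 'tool_rot': array([-3.09406317e+00,  5.42951273e-01,  7.73379990e-05]), 'ft_force': array([-0.60118654, -0.93352352,  0.18257625]), 'wrist_torque': array([ 0.00149624,  0.03801983, -0.00125027]), 'grip_force': 0.0, 'width': 93.16151054389505}
```

View pics/z2.png

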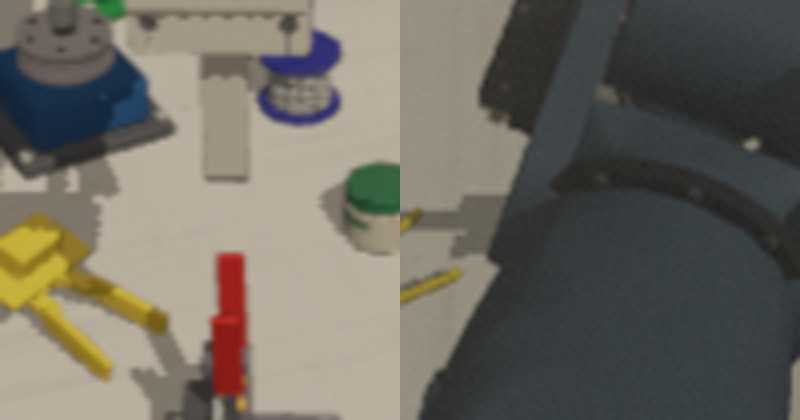

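The finger at (227,180 at its tip) lines up with the handles at (230,255). The arm hides the top view here. Next I descend and squeeze.

```bash
python3 -m inch '[[-1,0,0,4,0],[-1,0,0,7,0],[-1,0,0,9,0],[-1,0,0,9.9,0],[-1,0,0,9.9,0],[-1,0,0,9.9,0]]'
python3 - <<'E'
from h import *
s=Cam("side");print(manip.state()['tool_pos'])
cv2.imwrite("pics/z3.png",crop(s.img,265,220,100,120,5)[:,:,::-1])
E
```

```text
clock: 2.4
tool_pos: [525.2, -128.6, 85.1]
tool_rot: [3.093, -0.548, 0.002]
ft_force: [-0.6, 0.8, -0.8]
width: 92.9
grip_force: 0.0
[ 525.23906439 -128.5009173    85.1154088 ]
```

View pics/z3.png

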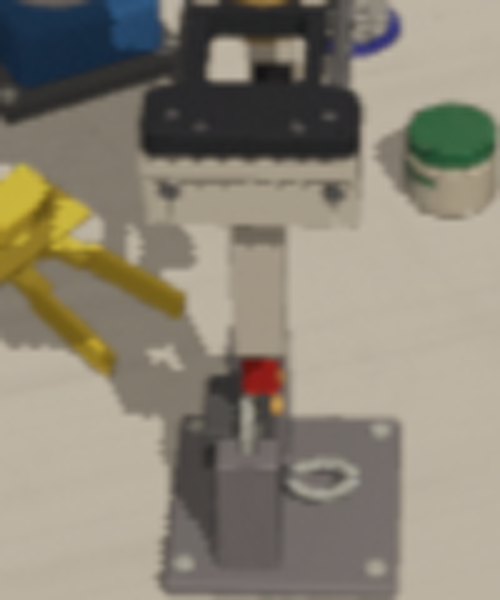

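Finger and handle line up (258 against 262 px, about 1 mm). Next I squeeze.

```bash
python3 -m inch '[[1,0,0,0,0],[1,0,0,0,0],[1,0,0,0,0],[1,0,0,0,0],[1,0,0,0,0],[1,0,0,0,0]]' 22
python3 -c "
from h import *
s=manip.state();print(s['ft_force'],s['wrist_torque'],s['width'],s['grip_force'])"
```

```text
clock: 3.2
tool_pos: [525.4, -128.2, 84.7]
tool_rot: [-3.093, 0.547, -0.002]
ft_force: [0.5, 3.1, 4.5]
width: 37.7
grip_force: 3.3
[0.50299981 3.05136136 4.51632057] [ 0.4307109  -0.19085696  0.02047123] 37.66548166962149 3.3035238459706306
```

```bash
python3 -m inch '[[1,0,0,0,0],[1,0,0,0,0],[1,0,0,0,0],[1,0,0,0,0]]' 22
python3 -c "
from h import *
s=manip.state();print(s['ft_force'],s['wrist_torque'],s['width'],s['grip_force'])"
```

```text
clock: 3.7
tool_pos: [525.4, -128.2, 84.8]
tool_rot: [-3.093, 0.547, -0.002]
ft_force: [0.0, 1.8, 5.8]
width: 33.3
grip_force: 22.0
[0.04888052 1.76583508 5.83980784] [ 0.46650837 -0.21984235 -0.04224922] 33.348651162862645 22.042041420936584
```

```bash
python3 -m inch '[[1,0,0,-0.5,0],[1,0,0,-1,0],[1,0,0,-1.5,0],[1,0,0,-2,0],[1,0,0,-2.5,0],[1,0,0,-3,0],[1,0,0,-3.5,0],[1,0,0,-4,0],[1,0,0,-4.5,0],[1,0,0,-5,0]]'
python3 -m inch '[[1,0,0,-2,0],[1,0,0,-4,0],[1,0,0,-5,0],[1,0,0,-5,0],[1,0,0,-5,0]]'
python3 - <<'E'
from h import *
s=Cam("side");q=manip.state();print({k:q[k] for k in('clock','tool_pos','tool_rot','ft_force','wrist_torque','width','grip_force')})
cv2.imwrite("pics/z4.png",crop(s.img,255,180,120,130,4)[:,:,::-1])
E
```

```text
clock: 4.95
tool_pos: [524.8, -128.2, 134.6]
tool_rot: [3.094, -0.547, 0.0]
ft_force: [-0.1, 1.0, -1.6]
width: 33.3
grip_force: 22.0
clock: 5.58
tool_pos: [524.4, -128.1, 183.5]
tool_rot: [-3.093, 0.547, 0.002]
ft_force: [1.0, -0.0, -2.2]
width: 33.6
grip_force: 22.0
{'clock': 5.625, 'tool_pos': array([ 524.43326759, -128.12104368,  183.46131268]), 'tool_rot': array([-3.09331946e+00,  5.47401280e-01,  1.91294675e-03]), 'ft_force': array([-0.48690381,  0.03952149, -1.72909664]), 'wrist_torque': array([ 0.03492917, -0.00695417, -0.00400403]), 'width': 33.50308017514759, 'grip_force': 21.982583105564117}
```

View pics/z4.png

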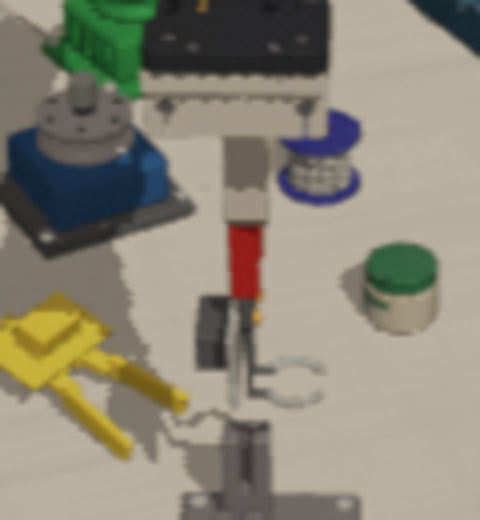

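The pliers are out, upright, with the ring spread at crop (290,382). Next I carry them over the axle, keeping the height and the yaw.

```bash
python3 -m inch '[[1,-0.8,-1.8,0,0],[1,-2.3,-5.5,0,0],[1,-4.2,-10,0,0],[1,-6.3,-15,0,0],[1,-8.4,-20,0,0],[1,-10.5,-25,0,0],[1,-12,-28.5,0,0],[1,-13,-30.8,0,0],[1,-13.5,-32.1,0,0],[1,-13.5,-32.1,0,0]]'
python3 -m inch '[[1,0,0,0,0],[1,0,0,0,0],[1,0,0,0,0]]'
python3 - <<'E'
from h import *
s=Cam("side");t=Cam("top");q=manip.state();print({k:q[k] for k in('joints','tool_pos','tool_rot','ft_force','width','grip_force')})
out=np.zeros((500,800,3),np.uint8)
out[:,:500]=crop(s.img,240,160,100,100,5); out[:300,500:]=crop(t.img,205,210,100,100,3)
cv2.imwrite("pics/z5.png",out[:,:,::-1])
E
```

```text
clock: 6.88
tool_pos: [507.8, 220.2, 184.0]
tool_rot: [3.094, -0.545, -0.001]
ft_force: [0.1, -0.5, -1.4]
width: 33.5
grip_force: 22.0
clock: 7.25
tool_pos: [508.3, 219.1, 184.3]
tool_rot: [3.093, -0.549, 0.0]
ft_force: [0.1, -0.6, -2.2]
width: 33.8
grip_force: 22.0
{'joints': array([ 3.23234108e-01,  3.55978541e-01,  1.64144871e+00, -9.11940852e-06,
        1.14414492e+00,  2.24479047e+00]), 'tool_pos': array([508.2178803 , 219.28098644, 184.27601504]), 'tool_rot': array([-3.09340015e+00,  5.48146153e-01, -3.44940311e-05]), 'ft_force': array([ 0.97694484, -0.20371604, -1.90745053]), 'width': 33.83337489330095, 'grip_force': 21.982648372650146}
```

View pics/z5.png

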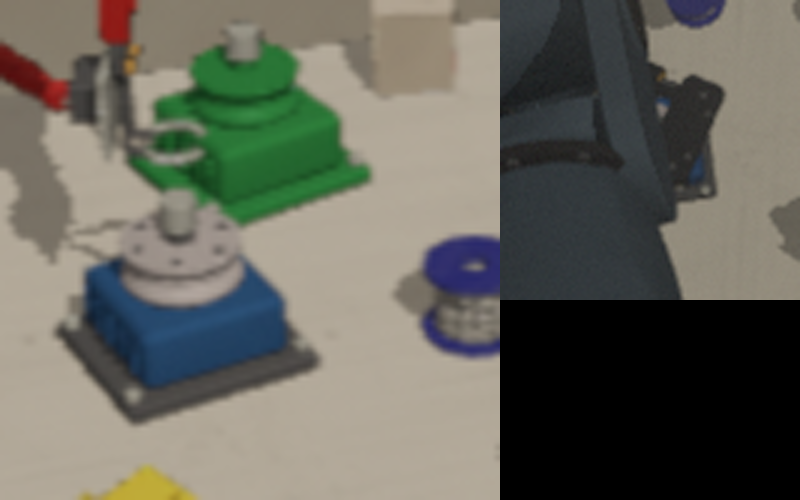

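The ring (crop (170,143)) hovers roughly above the axle (crop (178,197)). I lower it to just above the axle and look closer.

```bash
python3 -m inch '[[1,0,0,0.7,0],[1,0,0,1.4,0],[1,0,0,2.0,0],[1,0,0,2.0,0],[1,0,0,2.0,0],[1,0,0,2.0,0]]'
python3 - <<'E'
from h import *
ims=[Cam("side") for _ in range(4)];s=ims[0]
im=np.mean([c.img.astype(float) for c in ims],0).astype(np.uint8)
q=manip.state();T=q['tool_pos'];print(T)
az=-20.1*np.pi/180;r=T+[20*np.cos(az),20*np.sin(az),-67.3]
print("nominal ring",r,"px",s.proj([r]), "axle top px for nominal", s.proj([[r[0],r[1],87]]))
cv2.imwrite("pics/z6.png",crop(im,253,178,50,45,13)[:,:,::-1])
E
```

```text
clock: 8.1
tool_pos: [508.3, 219.7, 164.5]
tool_rot: [-3.093, 0.547, -0.001]
ft_force: [0.3, 0.2, -2.1]
width: 33.5
grip_force: 22.0
[508.18519026 219.62106843 164.36652719]
nominal ring [526.96707531 212.74787454  97.06652719] px [[274.64218394 195.8294929 ]] axle top px for nominal [[274.88201298 199.58142888]]
```

View pics/z6.png

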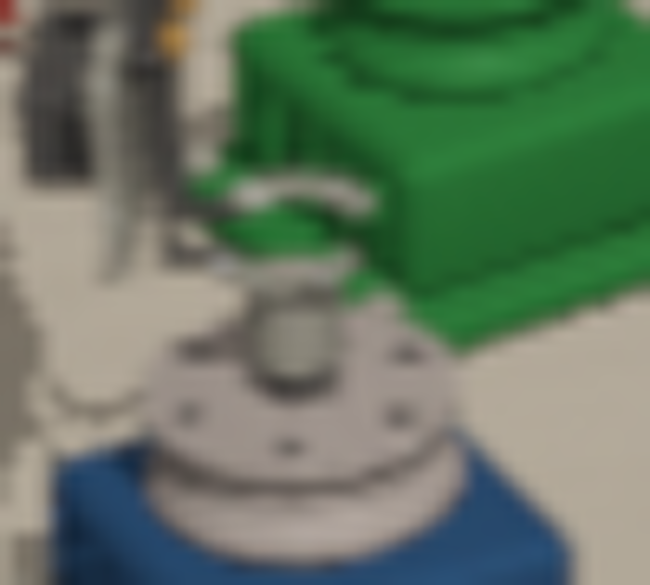

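```bash
cat > rect.py <<'E'
from h import *
def rect(c,im,ctr,az,half=20,n=260):
    a=np.linspace(-half,half,n);X,Y=np.meshgrid(a,-a)   # right=+x ring, up=+y ring
    P=np.stack([ctr[0]+X*np.cos(az)-Y*np.sin(az),ctr[1]+X*np.sin(az)+Y*np.cos(az),np.full_like(X,ctr[2])],-1)
    uv=c.proj(P.reshape(-1,3)).reshape(n,n,2).astype(np.float32)
    o=cv2.remap(im,uv[...,0],uv[...,1],cv2.INTER_CUBIC)
    for k in range(-int(half),int(half)+1,5):
        i=int((k+half)/(2*half)*(n-1)); o[0:(10 if k else 24),i]=255; o[i,0:(10 if k else 24)]=255
    return o
E
python3 - <<'E'
from rect import *
s=Cam("side");im=s.img;im0=cv2.imread("pics/side0.png")[:,:,::-1].copy()
T=manip.state()['tool_pos'];az=np.radians(-20.1)
r=T+[20*np.cos(az),20*np.sin(az),-67.3]
print(r)
d=np.clip(cv2.absdiff(im,im0).astype(int)*2,0,255).astype(np.uint8)
t0=cv2.imread("pics/top0.png")[:,:,::-1].copy();t=Cam("top")
P=lambda z:[r[0],r[1],z]
o=np.vstack([np.hstack([rect(s,im,r,az),rect(s,d,r,az),rect(s,im0,P(87),az)]),
 np.hstack([rect(s,im0,P(65),az,40),rect(t,t0,P(65),az,40),rect(t,t0,P(87),az)])])
cv2.imwrite("pics/z7.png",o[:,:,::-1])
E
```

```text
[526.95824413 212.76609988  97.02885791]
```

View pics/z7.png

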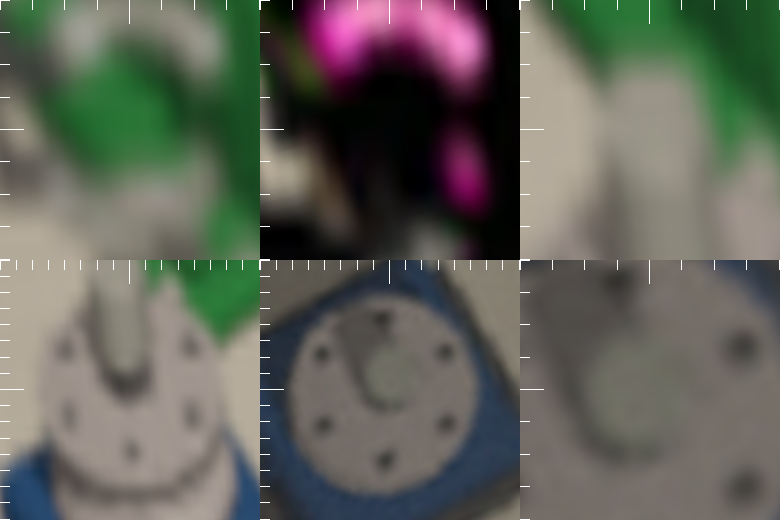

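Rectified views, ring frame, ±20 mm. The ring hole centre is about (135,112) px. The axle top is about (135,123) in side and (118,128) in top, so ring and axle agree to 1–2 mm. I'll refine this numerically from intensity edges.

```bash
cat > meas.py <<'E'
from rect import *
from scipy.ndimage import gaussian_filter1d
cs=[Cam("side") for _ in range(6)];s=cs[0]
im=np.mean([c.img.astype(float) for c in cs],0).astype(np.float32)
im0=cv2.imread("pics/side0.png")[:,:,::-1].astype(np.float32)
T=manip.state()['tool_pos'];az=np.radians(-20.1);r=T+[20*np.cos(az),20*np.sin(az),-67.3]
half=30;n=301;a=np.linspace(-half,half,n)
def rc(c,im,z):
    X,Y=np.meshgrid(a,a)
    P=np.stack([r[0]+X*np.cos(az)-Y*np.sin(az),r[1]+X*np.sin(az)+Y*np.cos(az),np.full_like(X,z)],-1)
    uv=c.proj(P.reshape(-1,3)).reshape(n,n,2).astype(np.float32)
    return cv2.remap(im,uv[...,0],uv[...,1],cv2.INTER_CUBIC)
g=lambda o:o[...,1]-o[...,0]   # greenness, indexed [y,x]
G=g(rc(s,im,r[2]))
for x in range(-8,11,2):
    p=G[:,int((x+half)*5)];th=22
    e=[round(a[i]+(th-p[i])/(p[i+1]-p[i])*.2,1) for i in range(n-1) if (p[i]-th)*(p[i+1]-th)<0]
    print(x,e)
# holes on the pulley, both cameras
t=Cam("top");t0=cv2.imread("pics/top0.png")[:,:,::-1].astype(np.float32)
for nm,c,I in(("side",s,im0),("top",t,t0)):
    o=rc(c,I,65).mean(2);b=cv2.GaussianBlur(o,(0,0),15)-cv2.GaussianBlur(o,(0,0),4)
    L=[]
    for k in range(6):
        th=np.radians(90+60*k-0);cx,cy=21*np.cos(th),21*np.sin(th)
        X,Y=np.meshgrid(a,a);m=(np.hypot(X-cx,Y-cy)<6);w=np.clip(b,0,None)*m;w=np.where(w>.5*w.max(),w,0)
        L.append((round((w*X).sum()/w.sum(),1),round((w*Y).sum()/w.sum(),1),round(float(w.max()))))
    print(nm,L)
E
python3 meas.py
```

```text
-8 [np.float64(-4.7), np.float64(9.6), np.float64(20.3)]
-6 [np.float64(-6.5), np.float64(11.5), np.float64(22.6)]
-4 [np.float64(-7.3), np.float64(13.1), np.float64(23.2)]
-2 [np.float64(-7.1), np.float64(13.4), np.float64(25.6)]
0 [np.float64(-6.9), np.float64(13.1), np.float64(24.5)]
2 [np.float64(-6.8), np.float64(13.1), np.float64(23.4)]
4 [np.float64(-6.6), np.float64(12.2), np.float64(23.4)]
6 [np.float64(-6.6), np.float64(9.9), np.float64(23.3)]
8 [np.float64(-6.1), np.float64(8.1), np.float64(22.5)]
10 [np.float64(-4.3), np.float64(7.5), np.float64(21.4)]
side [(np.float64(4.1), np.float64(21.4), 7), (np.float64(-20.2), np.float64(12.2), 19), (np.float64(-18.6), np.float64(-7.9), 16), (np.float64(0.7), np.float64(-19.0), 21), (np.float64(19.1), np.float64(-8.2), 19), (np.float64(18.7), np.float64(13.0), 20)]
top [(np.float64(-2.3), np.float64(21.8), 22), (np.float64(-20.9), np.float64(10.9), 25), (np.float64(-20.3), np.float64(-10.8), 24), (np.float64(-1.3), np.float64(-21.7), 26), (np.float64(17.4), np.float64(-10.3), 23), (np.float64(17.0), np.float64(11.6), 24)]
```

Using only the side camera, the axle minus the ring is about (-0.3,-0.8) mm. Through the top view it is (-0.8,+0.9). I shift x by -0.5 mm and descend in stages.

```bash
python3 -m inch '[[1,-0.05,0,0,0],[1,-0.05,0,0.3,0],[1,-0.05,0,0.6,0],[1,-0.05,0,0.9,0],[1,-0.05,0,1.2,0],[1,-0.05,0,1.5,0],[1,-0.05,0,1.5,0],[1,-0.05,0,1.5,0]]'
python3 -c "
from h import *
s=manip.state();print(s['tool_pos'],s['ft_force'],s['wrist_torque'],s['width'],s['grip_force'])"
```

```text
clock: 9.75
tool_pos: [507.7, 219.8, 149.3]
tool_rot: [-3.094, 0.547, -0.0]
ft_force: [0.3, 0.1, -2.2]
width: 33.7
grip_force: 22.0
[507.73246747 219.7872127  149.32386301] [ 0.33666342  0.05670612 -2.21184212] [ 0.05875248 -0.04395202  0.00760199] 33.71172453470132 21.982597410678864
```

```bash
python3 -m inch '[[1,0,0,0.3,0],[1,0,0,0.6,0],[1,0,0,0.9,0],[1,0,0,1.2,0],[1,0,0,1.35,0],[1,0,0,1.35,0],[1,0,0,1.35,0]]'
python3 - <<'E'
from rect import *
cs=[Cam("side") for _ in range(6)];s=cs[0]
im=np.mean([c.img.astype(float) for c in cs],0).astype(np.uint8)
q=manip.state();print(q['tool_pos'],q['ft_force'],q['wrist_torque'])
T=q['tool_pos'];az=np.radians(-20.1);r=T+[20*np.cos(az),20*np.sin(az),-67.3];print(r)
print("ring px in crop",(s.proj([r])-[253,183]+.5)*13)
o=np.zeros((585,800,3),np.uint8);o[:,:540]=crop(im,253,183,50,45,13)[:,:540];o[:260,540:]=rect(s,im,r,az)
cv2.imwrite("pics/z8.png",o[:,:,::-1])
E
```

```text
clock: 10.62
tool_pos: [507.7, 219.8, 135.9]
tool_rot: [-3.093, 0.547, -0.0]
ft_force: [-0.6, 0.3, -1.6]
width: 33.8
grip_force: 22.0
[507.67460931 219.78837721 135.77916863] [-0.39152162  0.11870211 -1.70220908] [ 0.03359409 -0.02338827  0.01044836]
[526.45649435 212.91518332  68.47916863]
ring px in crop [[293.65876388 310.77910928]]
```

View pics/z8.png

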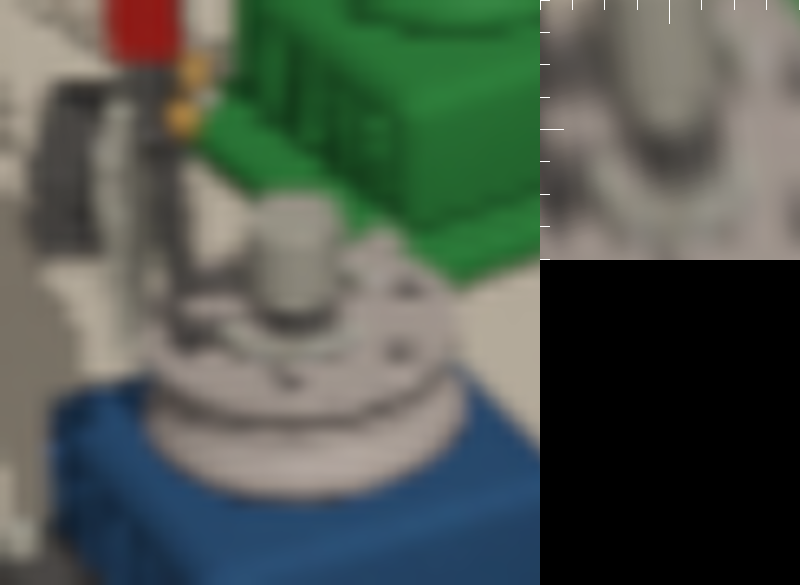

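The ring sits around the axle at groove level with no contact. x looks centred, and y is uncertain by about 1 mm. I check the y clearance with a small free-play test on the shaft just above.

```bash
F='from h import *
L=[]
s=manip.state();print(s["tool_pos"].round(2),s["ft_force"].round(2),s["wrist_torque"].round(3))'
python3 -m inch '[[1,0,0,-0.4,0],[1,0,0,-0.8,0],[1,0,0,-0.8,0],[1,0,0.1,-0.8,0],[1,0,0.2,-0.8,0],[1,0,0.2,-0.8,0],[1,0,0.2,-0.8,0]]' >/dev/null; python3 -c "$F"
python3 -m inch '[[1,0,-0.1,0,0],[1,0,-0.2,0,0],[1,0,-0.3,0,0],[1,0,-0.4,0,0],[1,0,-0.4,0,0],[1,0,-0.4,0,0]]' >/dev/null; python3 -c "$F"
```

```text
[506.97 217.87 143.68] [-0.29  0.58 -2.07] [ 0.051 -0.041  0.057]
[508.37 221.64 143.75] [-0.39  0.05 -2.49] [ 0.069 -0.019 -0.011]
```

```bash
F='from h import *
s=manip.state();print(s["tool_pos"].round(2),s["ft_force"].round(2),s["wrist_torque"].round(3))'
python3 -m inch '[[1,0,-0.05,0,0],[1,0,-0.1,0,0],[1,0,-0.1,0,0],[1,0,-0.1,0,0]]' >/dev/null; python3 -c "$F"
python3 -m inch '[[1,0,-0.05,0,0],[1,0,-0.1,0,0],[1,0,-0.1,0,0],[1,0,-0.1,0,0]]' >/dev/null; python3 -c "$F"
python3 -m inch '[[1,0,0.2,0,0],[1,0,0.4,0,0],[1,0,0.6,0,0],[1,0,0.7,0,0],[1,0,0.7,0,0],[1,0,0.7,0,0]]' >/dev/null; python3 -c "$F"
python3 -m inch '[[1,0,0.05,0,0],[1,0,0.1,0,0],[1,0,0.1,0,0],[1,0,0.1,0,0]]' >/dev/null; python3 -c "$F"
```

```text
[508.7  222.6  143.73] [-0.03  0.77 -1.51] [-0.014 -0.014  0.04 ]
[509.03 223.55 143.75] [ 0.28  0.5  -1.28] [-0.008 -0.074 -0.007]
[506.66 217.01 143.75] [-0.4  0.1 -1.4] [ 0.009 -0.02  -0.004]
[506.34 216.05 143.76] [ 1.19  1.15 -2.97] [ 0.148 -0.082  0.029]
```

Free play is ±3 mm both ways. The first hint of contact comes at +4 mm, so y is centred to about 0.3 mm. I return and lower.

```bash
python3 -m inch '[[1,0,-0.2,0,0],[1,0,-0.42,0,0],[1,0,-0.42,0,0],[1,0,-0.42,0.3,0],[1,0,-0.42,0.6,0],[1,0,-0.42,0.8,0],[1,0,-0.42,0.8,0],[1,0,-0.42,0.8,0]]'
python3 -m inch '[[1,0,0,0,0],[1,0,0,0,0]]'
python3 -c "
from h import *
s=manip.state();print(s['tool_pos'],s['ft_force'],s['wrist_torque'],s['qvel'].round(3),s['width'])"
```

```text
clock: 15.8
tool_pos: [507.8, 220.0, 135.8]
tool_rot: [-3.094, 0.547, -0.0]
ft_force: [-0.4, 0.0, -1.5]
width: 33.4
grip_force: 22.0
clock: 16.05
tool_pos: [507.8, 220.0, 135.8]
tool_rot: [-3.094, 0.547, -0.0]
ft_force: [0.6, 0.4, -2.0]
width: 33.3
grip_force: 22.0
[507.7724578  219.98672561 135.81177534] [ 0.6414429   0.35872454 -1.97288715] [ 0.010064   -0.00011063  0.01193591] [ 0.001  0.003 -0.002  0.     0.     0.001] 33.316009694183755
```

```bash
python3 -c "
from plant import manip
print(manip.job_done())"
```

```text
the job is handed in; nothing more can be done
None
```

I handed the job in with the pliers held upright and fully squeezed (22 N grip). The spread ring is around the axle at groove height with no contact force, and free-play tests showed at least 3 mm clear each way along the closing line. Front-to-back centring was judged by camera only, to about 1 mm. It took about 16 s of the 42 s, and I have no verdict back.

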